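Load a staple strip and close the magazine

TASK

Load the full, copper-coloured strip of staples, legs down, into the open magazine of the orange stapler: press it in between the front stop and the yellow spring follower so that the follower is pushed back and the strip sits flat on the channel's bottom. Then slide the cover rail fully shut over it by its black tab and let go. Leave the short grey strip where it lies.

Things in the scene. Friction and masses are not known exactly. Their poses are not given: they have to be found in the camera images.
- staple_strip: The full strip of wide staples: copper-coloured, thin dark cross lines, an inverted U 110 mm long (x), 27 mm wide (y), 50 mm tall (z), 100 to 180 g, standing legs down on the bench. Origin: centre of its underside; z up. Either end may lead. Grip it across its width at mid-length, in its upper 22 mm: seated, its lower 22 mm are inside the channel.
- stapler: Orange stapler fixed on a cradle, channel up, along x. Origin on the bench, midway under the seat; z up. Channel bottom z = 24 mm, smooth, inside y +-18.5 mm; walls to z 36, then lips flare to y +-25 at z 46. Front stop face x = -57 mm, flared back above z 36. Housing x -71 to -156, 97 high; hand grip at x -110 to -y. Dark tail x 75 to 225 mm, 77 high. Seated strip's origin: x about 0, y 0, z 24 mm.
- follower (a joint): Yellow spring follower in the channel, m it is pushed to the stapler's +x (0 at rest, up to 0.04; 1 N at rest, 2 N at 0.01). At 0 its upright face is at x = 45 mm to z = 29 mm; above, a 55 degree ramp rises to x 73 at z 69 mm. A level strip lowered with its origin at x 0 to 4, y 0 meets the ramp and wedges it back; press down, up to 10 N. Seated strip: about 0.01.
- cover_rail (a joint): Steel cover rail (130 x 46 x 5 mm, underside 79 mm above the bench, 5 mm above a seated strip), sliding along the stapler's x: 0 m shut, starts open at 0.14 to 0.16, leaving the seat free. Black upright tab on it, 30 (x) by 16 mm (y), z 84 to 118 mm, centred at x = value - 0.044 m, y = 0 in the stapler's frame. Push it to -x to shut; friction 1.5 N, it stays where left.
- short_strip: The half-used strip: same section (27 x 50 mm) but grey and only 60 mm long, 80 g, standing on the bench; too short to reach the follower. Origin: centre of its underside, x along it, z up. The two strips may have swapped places. Not to be moved.
There are look-alikes about, which are no part of the job. Of the things that look like the staple_strip, take the one that is farthest to the robot's right at the start.

How it is judged:
By the outcome, as a careful person would: the job done as asked, in the order asked, and still so for the second after the job is handed in, with the robot touching nothing.
It also fails if it takes over 48 s, if anything falls off the work surface, if the arm or the gripper's body presses on something with over 40 N, if the wrist force passes 120 N, or if a joint passes its speed limit or range.

ROBOT

A 6-joint arm with a two-finger parallel gripper is mounted at the origin on the work surface. World frame = base frame: x ahead of the robot, y to its left, z up, the work surface at z = 0. Lengths are in m, angles in rad, forces in N, time in s.
With the tool pointing down it reaches from about 0.275 to 0.875 m from the base axis. Payload 12.5 kg.
Tool frame: the origin (TCP) lies at the very end of the fingers, on their centre line; the grasp point (between the pads) lies r.hold_point_z behind it (r.hold_point_z is the distance from the TCP to the grasp point, in m); z points along the fingers, y is the direction in which the jaws open and shut (so a half turn about z gives the same grasp; the last joint's range is limited). The gripper opens to 85 mm and grips with 20 to 120 N. Pads are 22 mm wide; open, the fingers measure 114 mm over their backs; the gripper's body (76 mm by 85 mm) begins 54 mm behind the grasp point. The pads swing forward as they close: fully open they stand 13 mm farther back than shut.
Start: joints at [-1.27, 0.351, 1.652, -0, 1.139, -0.085], TCP at [0.207, -0.51, 0.198] pointing down, gripper open.
Joint ranges: [-2.75, 2.75], [-0.79, 2.1], [0.01, 2.65], [-1.57, 4.71], [0.07, 3.14], [-2.87, 2.87]. Speed limits (rad/s): [2.22, 2.22, 2.79, 3.14, 3.14, 3.14].

INTERFACE

Orientations are given as a unit quaternion [w, x, y, z].
In Python, from rig import r gives the robot as it stands.
- The arm moves only by the shell command python3 -m handwheel 'ROWS' [OPENING] [FORCE]. ROWS is JSON, a list of rows, each an object with "delta_pos": the shift along the tool's x, y, z in mm, a list of three; "rotation": the turn, a rotation vector about the tool's x, y, z in degrees, a list of three. In form: [{"delta_pos": [tx, ty, tz], "rotation": [ax, ay, az]}, ...]. A call has 1 to 10 rows; each row shifts and turns the commanded pose from where the row before left it, along the tool's axes as they then stand; what a row does not reach is not made up. A row lasts 1/12 s, in which the tool goes at most 41.7 mm and 7.16 degrees, less where a joint would pass 70% of its speed; a pose out of reach is approached as far as the arm can. A call with a gripper value outside its range is refused whole. OPENING is the finger opening in mm, from 0 to 85.4, set as the call begins (- or left out, the last holds). The fingers move at their own pace and stop on an object; FORCE is the grip in N (left out, the last holds). Time passes only in rows, so rows that do not move let the fingers close. It gives the time, the measured TCP pose, the force and the opening at its end, in the units of the state.
- r.get_state(): the state, without advancing time (a new reading comes with each control period).
- r.camera(name): name is "side" or "top" or "wrist"; returns the picture (480x640x3 uint8, red, green, blue); there is no depth.
- r.camera_info(name): a dict with "K" (3x3 intrinsics, pixels), "R" (3x3) and "t" (3): a world point X has camera coordinates R X + t; the wrist camera has in their place "T_tool_cam" (4x4, takes a point from camera to tool coordinates, whose origin is the TCP and whose axes are the flange's). Camera axes: x right, y down, z forward; pixel columns grow to the right and rows downward; lengths in m; the calibration is good to about 2 mm. A picture is of the moment at which its call begins: read the wrist's pose just before it. camera_info takes no time and is no camera call.
- r.job_done(): hands the job in, once; it reports no verdict.
The state is a dict: "time_s": time; "joints": joint angles; "qd": joint speeds; "effort": joint torques, N m; "tcp_pos": TCP position; "ee_rot": TCP orientation; "force": force on the tool from outside, world axes, zero at the start; "moment": the same for the moment, N m; "width": finger opening in m.
Only numpy, scipy, OpenCV 4.12 (cv2) and the standard library are available. Lean on these libraries where they do the work, as an engineer would, in place of code of your own. Each camera call takes 0.05 s, during which the arm holds its last target.

## Working session

There is one attempt and no reset: what is moved stays moved. The work goes in short steps, Python scripts to look and compute and a shell command to move; the robot and the scene stay as the last step left them, time stands still between calls to the robot, and variables do not carry over. Pictures are saved under pics/ and viewed, and the job is handed in when it is done.

```bash
ls; mkdir -p pics; python3 - <<'E'
from rig import r
import cv2,numpy as np
s=r.get_state();print(s,r.hold_point_z)
for n in ("top","side","wrist"):
    cv2.imwrite(f"pics/a_{n}.png",r.camera(n)[:,:,::-1])
    print(n,r.camera_info(n))
E
```

```text
pics
{'time_s': 0.0, 'joints': array([-1.26962664e+00,  3.51244261e-01,  1.65243518e+00,  6.95946334e-06,
        1.13909831e+00, -8.46229452e-02]), 'qd': array([-0.00112873,  0.00040022,  0.00253289,  0.00035086,  0.00078908,
        0.000519  ]), 'effort': array([ 1.55804726e-03, -5.06093466e+01, -2.91403842e+01, -4.67820769e-06,
        4.54224893e-03, -1.33826833e-05]), 'tcp_pos': array([ 0.20686347, -0.5092098 ,  0.19704984]), 'ee_rot': array([-5.89416170e-04,  9.81453229e-01,  1.91700828e-01, -6.08903952e-05]), 'force': array([ 1.38935968, -0.30841568,  0.38130131]), 'moment': array([ 0.00606308,  0.040404  , -0.02525176]), 'width': 0.08554332883968786} 0.0187
top {'K': array([[490.89367457,   0.        , 322.27113852],
       [  0.        , 490.89367457, 238.31931597],
       [  0.        ,   0.        ,   1.        ]]), 'R': array([[-0.05014463, -0.99873316,  0.00419471],
       [-0.97528443,  0.04806152, -0.21566263],
       [ 0.21518782, -0.01490536, -0.97645893]]), 't': array([-0.04139254,  0.4819699 ,  0.7379344 ])}
side {'K': array([[448.67258457,   0.        , 320.47197502],
       [  0.        , 448.67258457, 247.87126374],
       [  0.        ,   0.        ,   1.        ]]), 'R': array([[-0.99564837, -0.09179728, -0.01604915],
       [-0.03525554,  0.53046579, -0.8469729 ],
       [ 0.08626333, -0.84272137, -0.53139376]]), 't': array([0.4737399 , 0.07291231, 0.6823699 ])}
wrist {'K': array([[334.7113333 ,   0.        , 317.03378638],
       [  0.        , 334.7113333 , 239.72214555],
       [  0.        ,   0.        ,   1.        ]]), 'T_tool_cam': array([[-8.91224543e-04, -9.58873173e-01, -2.83833479e-01,
         7.10337906e-02],
       [ 9.99997609e-01, -1.42133633e-03,  1.66174501e-03,
         2.98259299e-04],
       [-1.99682555e-03, -2.83831319e-01,  9.58872147e-01,
        -1.76175923e-01],
       [ 0.00000000e+00,  0.00000000e+00,  0.00000000e+00,
         1.00000000e+00]])}
```

View pics/a_top.png

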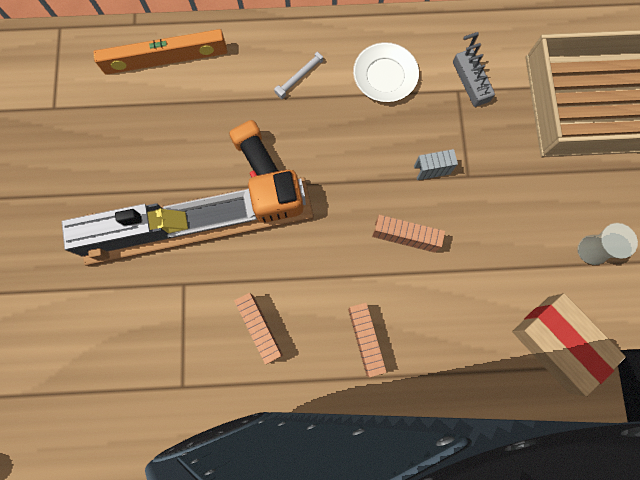

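View pics/a_side.png

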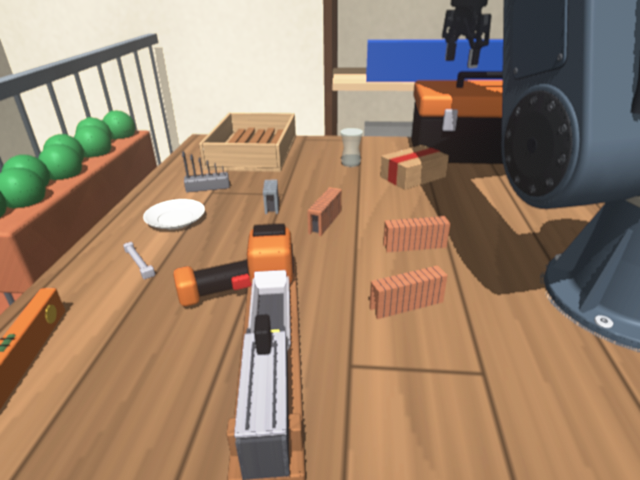

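View pics/a_wrist.png

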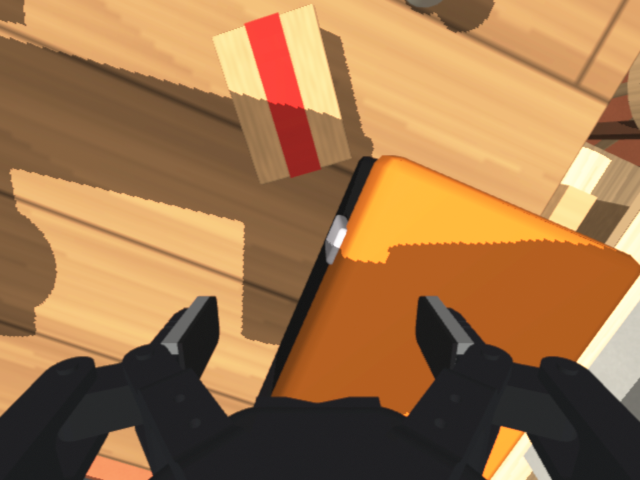

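Top view: the three copper strips are at about (410,233), (260,328) and (367,340). The rightmost, (410,233), is the target. The grey strip is at (437,163), and the stapler's tail is to the left, so its +x is roughly world +y. Next I'll measure.

```bash
cat > h.py <<'E'
import numpy as np,cv2
from rig import r
from scipy.spatial.transform import Rotation as Ro
def cam(n,s=None):
    i=r.camera_info(n);K=np.array(i["K"])
    if n=="wrist":
        s=s or r.get_state();q=s["ee_rot"];Rt=Ro.from_quat([q[1],q[2],q[3],q[0]]).as_matrix()
        T=np.array(i["T_tool_cam"]);Rc=Rt@T[:3,:3];c=Rt@T[:3,3]+s["tcp_pos"]
        return K,Rc.T,-Rc.T@c
    return K,np.array(i["R"]),np.array(i["t"])
def ray(px,C,z):
    K,R,t=C;px=np.atleast_2d(px).astype(float)
    d=(np.linalg.inv(K)@np.c_[px,np.ones(len(px))].T).T@R;c=-R.T@t
    return c+d*((z-c[2])/d[:,2])[:,None]
def proj(X,C):
    K,R,t=C;p=(K@(R@np.atleast_2d(X).T+t[:,None])).T;return p[:,:2]/p[:,2:]
def big(m):
    n,l,s,c=cv2.connectedComponentsWithStats(m.astype(np.uint8));return sorted([(s[i,4],i) for i in range(1,n)],reverse=True),l,c
E
python3 - <<'E'
from h import *
im=cv2.imread("pics/a_top.png");C=cam("top")
hsv=cv2.cvtColor(im,cv2.COLOR_BGR2HSV)
print(hsv[233,405],hsv[320,255],hsv[215,350],hsv[163,437],hsv[233,75],hsv[219,170])
for nm,box in (("T",im[200:265,360:465]),("S",im[110:280,50:330])):
    f=6 if nm=="T" else 2.8
    cv2.imwrite(f"pics/b_{nm}.png",cv2.resize(box,None,fx=f,fy=f,interpolation=cv2.INTER_NEAREST))
E
```

```text
[ 12 111 214] [ 12 111 225] [ 16 109 166] [ 93  13 181] [140   3 224] [ 24 154 149]
```

View pics/b_T.png

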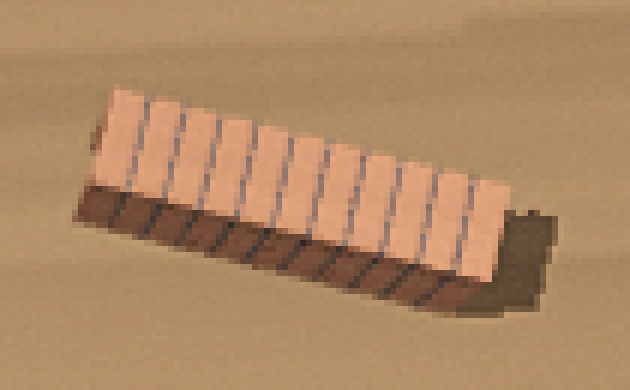

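View pics/b_S.png

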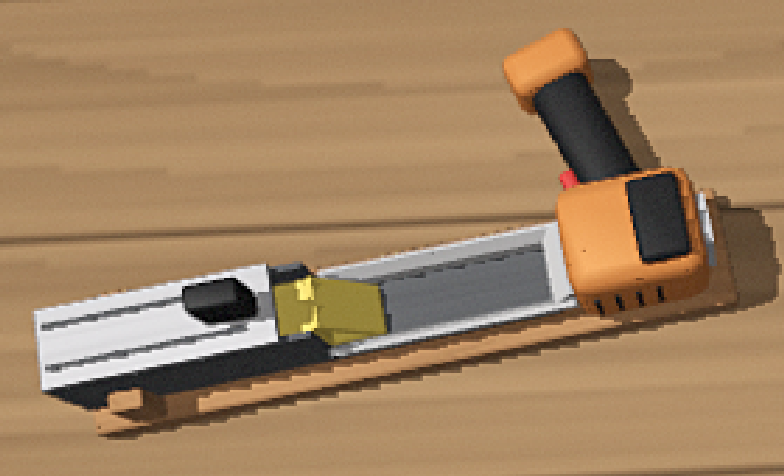

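```bash
python3 - <<'E'
from h import *
C=cam("top")
s=np.array([(115,88),(512,183),(492,282),(95,187)])/6+[360,200]-.5+.0
P=ray(s,C,.05);print(P.round(4));c=P.mean(0);d=(P[1]+P[2]-P[0]-P[3])/2;w=(P[0]+P[1]-P[2]-P[3])/2
print("strip",c,np.linalg.norm(d),np.linalg.norm(w),np.degrees(np.arctan2(d[1],d[0])))
q=np.array([(36,310),(268,264),(275,341),(42,388)])/2.8+[50,110]-.5
P=ray(q,C,.084);print(P.round(4));d=(P[0]+P[3]-P[1]-P[2])/2;w=(P[0]+P[1]-P[2]-P[3])/2
print("rail",P.mean(0),np.linalg.norm(d),np.linalg.norm(w),np.degrees(np.arctan2(d[1],d[0])))
u=d[:2]/np.linalg.norm(d[:2]);m=P.mean(0)[:2]
v=np.array([-u[1],u[0]])
for nm,p,z in (("stop bottom",(549,275),.024),("fol base",(385,308),.029),("tab top a",(183,290),.118),("tab top b",(238,282),.118),("house r",(690,225),.097),("house l",(560,240),.09),("lip up",(400,245),.046),("lip low",(450,334),.046),("lip low2",(560,308),.046),("lip up2",(540,226),.046)):
    X=ray(np.array(p)/2.8+[50,110]-.5,C,z)[0];print(nm,X.round(4),"along",(X[:2]-m)@u,"lat",(X[:2]-m)@v)
E
```

```text
[[ 0.5158 -0.1594  0.05  ]
 [ 0.4839 -0.2648  0.05  ]
 [ 0.457  -0.2566  0.05  ]
 [ 0.4884 -0.152   0.05  ]]
strip [ 0.48625386 -0.20820571  0.05      ] 0.10967255192442035 0.028286519635502903 -106.75492499159466
[[0.5211 0.3373 0.084 ]
 [0.5414 0.2095 0.084 ]
 [0.4968 0.2045 0.084 ]
 [0.4766 0.3312 0.084 ]]
rail [0.50898419 0.27060974 0.084     ] 0.12880771521163303 0.04488909161509617 99.06993373538974
stop bottom [0.545  0.0613 0.024 ] along -0.21239639155869297 lat -0.0025758382327393196
fol base [0.5279 0.1587 0.029 ] along -0.11353222028669685 lat -0.0009863875598826715
tab top a [0.5186 0.2421 0.118 ] along -0.029622883413207 lat -0.004965123451357534
tab top b [0.5216 0.2131 0.118 ] along -0.05874532512194646 lat -0.0033481007921116026
house r [ 0.5485 -0.0277  0.097 ] along -0.30075623196993573 lat 0.00802604643556255
house l [0.5456 0.0454 0.09  ] along -0.2282040641522131 lat -0.0006028506627132799
lip up [0.5612 0.1456 0.046 ] along -0.13164911689227626 lat -0.03189674268642393
lip low [0.5057 0.1162 0.046 ] along -0.15192690731840866 lat 0.02760683640109928
lip low2 [0.5182 0.052  0.046 ] along -0.21729298630807373 lat 0.02538554079009984
lip up2 [0.569  0.0629 0.046 ] along -0.21452024415569726 lat -0.026484647613938064
```

```bash
cat >> h.py <<'E'
from scipy.linalg import logm
def pose(s):
    T=np.eye(4);q=s["ee_rot"];T[:3,:3]=Ro.from_quat([q[1],q[2],q[3],q[0]]).as_matrix();T[:3,3]=s["tcp_pos"];return T
def down(p,yaw):
    T=np.eye(4);a=np.radians(yaw);x=np.array([np.cos(a),np.sin(a),0]);z=np.array([0,0,-1.]);T[:3,:3]=np.c_[x,np.cross(z,x),z];T[:3,3]=p;return T
def plan(T0,T1):
    "straight rotation then, in final axes, translation; also equal-row screw"
    D=np.linalg.inv(T0)@T1;w=Ro.from_matrix(D[:3,:3]).as_rotvec(degrees=True)
    L=np.real(logm(D));
    print("in start axes mm",(D[:3,3]*1e3).round(1),"rot",w.round(2))
    print("in end axes mm",((D[:3,:3].T@D[:3,3])*1e3).round(1),"| screw total mm",(L[:3,3]*1e3).round(1))
def wristxy(T): 
    s=T[:3,0];return np.degrees(np.arctan2(s[1],s[0]))
E
python3 - <<'E'
from h import *
s=r.get_state();print(s["time_s"],wristxy(pose(s)));plan(pose(s),down([.486,-.208,.15],73.25))
E
```

```text
0.15 22.10372818356828
in start axes mm [ 372.  -174.1   47.4] rot [-4.000e-02 -3.000e-02 -5.115e+01]
in end axes mm [369.  180.4  47.2] | screw total mm [424.6   3.6  47.2]
```

```bash
python3 -m handwheel '[{"delta_pos":[30.3,0.3,0],"rotation":[0,0,-3.65]},{"delta_pos":[30.3,0.3,0],"rotation":[0,0,-3.65]},{"delta_pos":[30.3,0.3,0],"rotation":[0,0,-3.65]},{"delta_pos":[30.3,0.3,0],"rotation":[0,0,-3.65]},{"delta_pos":[30.3,0.3,0],"rotation":[0,0,-3.65]},{"delta_pos":[30.3,0.3,0],"rotation":[0,0,-3.65]},{"delta_pos":[30.3,0.3,0],"rotation":[0,0,-3.65]}]' 85
python3 -m handwheel '[{"delta_pos":[30.3,0.3,6],"rotation":[0,0,-3.65]},{"delta_pos":[30.3,0.3,6],"rotation":[0,0,-3.65]},{"delta_pos":[30.3,0.3,7],"rotation":[0,0,-3.65]},{"delta_pos":[30.3,0.3,7],"rotation":[0,0,-3.65]},{"delta_pos":[30.3,0.3,7],"rotation":[0,0,-3.65]},{"delta_pos":[30.3,0.3,7],"rotation":[0,0,-3.65]},{"delta_pos":[30.3,0.3,7],"rotation":[0,0,-3.65]},{"delta_pos":[0,0,0],"rotation":[0,0,0]},{"delta_pos":[0,0,0],"rotation":[0,0,0]}]'
python3 - <<'E'
from h import *
import pickle
s=r.get_state();im=r.camera("wrist")[:,:,::-1];cv2.imwrite("pics/c_w.png",im);pickle.dump(s,open("c.pkl","wb"))
print(s["time_s"],s["tcp_pos"],wristxy(pose(s)),s["joints"],s["qd"])
E
```

```text
time_s: 0.73
tcp_pos: [0.3855, -0.3955, 0.1973]
ee_rot: [-0.0, 0.914, 0.405, -0.0]
force: [0.4, -0.7, 0.1]
width: 0.0849
time_s: 1.48
tcp_pos: [0.496, -0.2168, 0.1501]
ee_rot: [-0.0, 0.802, 0.597, -0.0]
force: [0.5, -0.4, 0.9]
width: 0.0849
1.4833 [ 0.49596113 -0.2168383   0.15013887] 73.32509770177715 [-4.98148746e-01  3.90445010e-01  1.72201491e+00 -6.00074172e-05
  1.03020855e+00 -2.07085979e-01] [-0.04111264 -0.00665109 -0.01536943 -0.00602135  0.00192133  0.00178036]
```

View pics/c_w.png

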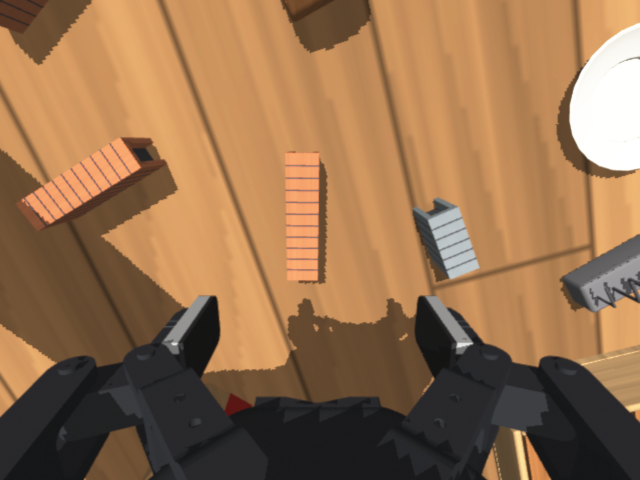

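The target strip is upright in the wrist view, about (286–320, 152–282). The grey strip is at (447,238), well clear of the jaws.

```bash
python3 - <<'E'
from h import *
import pickle
s=pickle.load(open("c.pkl","rb"));C=cam("wrist",s);im=cv2.imread("pics/c_w.png")
cv2.imwrite("pics/c_z.png",cv2.resize(im[140:295,270:335],None,fx=3.8,fy=3.8,interpolation=cv2.INTER_NEAREST))
hsv=cv2.cvtColor(im,cv2.COLOR_BGR2HSV);print(hsv[170,300],hsv[170,250],hsv[275,318])
P=ray([(284.5,152),(320,152),(318.7,283),(287,282)],C,.05)
print(P.round(4));d=(P[0]+P[1]-P[2]-P[3])/2;print(P.mean(0),np.linalg.norm(d[:2]),np.linalg.norm(P[0]-P[1]),np.linalg.norm(P[2]-P[3]),np.degrees(np.arctan2(d[1],d[0])))
E
```

```text
[ 12 143 246] [ 15 140 206] [ 12 145 142]
[[ 0.4884 -0.1497  0.05  ]
 [ 0.5156 -0.1579  0.05  ]
 [ 0.4821 -0.2664  0.05  ]
 [ 0.4552 -0.2573  0.05  ]]
[ 0.48530927 -0.2078019   0.05      ] 0.11307792463015522 0.028366461722639603 0.028385112031080833 72.8287056997001
```

View pics/c_z.png

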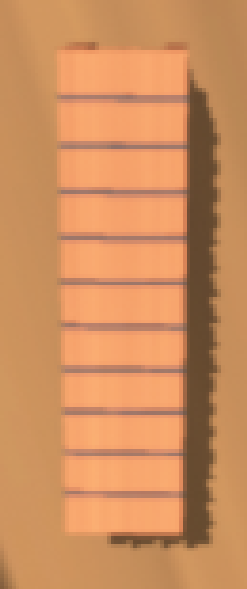

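```bash
python3 - <<'E'
from h import *
import pickle
s=pickle.load(open("c.pkl","rb"));C=cam("wrist",s)
P=ray(np.array([(58,50),(188,50),(184,536),(64,536)])/3.8+[269.5,139.5],C,.05)
d=(P[0]+P[1]-P[2]-P[3])/2;print(P.mean(0),np.linalg.norm(d[:2]),np.linalg.norm(P[0]-P[1]),np.degrees(np.arctan2(d[1],d[0])))
s=r.get_state();print(s["tcp_pos"],wristxy(pose(s)));plan(pose(s),down([P.mean(0)[0]*.6+.4*.486,P.mean(0)[1]*.6+.4*-.208,.027],73.1))
E
```

```text
[ 0.48505878 -0.20700712  0.05      ] 0.11068468128693583 0.027350953911849735 72.6563447805698
[ 0.49585466 -0.21789302  0.15049633] 73.22323825133132
in start axes mm [  7.  -13.  123.5] rot [-0.02  0.    0.12]
in end axes mm [  7.  -13.  123.5] | screw total mm [  7.  -13.  123.5]
```

```bash
python3 -m handwheel '[{"delta_pos":[3.5,-6.5,15],"rotation":[0,0,0.4]},{"delta_pos":[3.5,-6.5,25],"rotation":[0,0,0]},{"delta_pos":[0,0,30],"rotation":[0,0,0]},{"delta_pos":[0,0,30],"rotation":[0,0,0]},{"delta_pos":[0,0,15],"rotation":[0,0,0]},{"delta_pos":[0,0,8],"rotation":[0,0,0]},{"delta_pos":[0,0,0],"rotation":[0,0,0]},{"delta_pos":[0,0,0],"rotation":[0,0,0]}]'
python3 - <<'E'
from h import *
s=r.get_state();im=r.camera("wrist")[:,:,::-1];cv2.imwrite("pics/d_w.png",im)
print(s["time_s"],s["tcp_pos"],wristxy(pose(s)),s["force"])
E
```

```text
time_s: 2.2
tcp_pos: [0.4857, -0.2084, 0.0283]
ee_rot: [0.0, 0.805, 0.593, 0.0]
force: [-0.8, -0.1, -0.2]
width: 0.085
2.2 [ 0.48568746 -0.20840933  0.02825383] 72.73648637841895 [-0.77092555 -0.05981699 -0.16807197]
```

View pics/d_w.png

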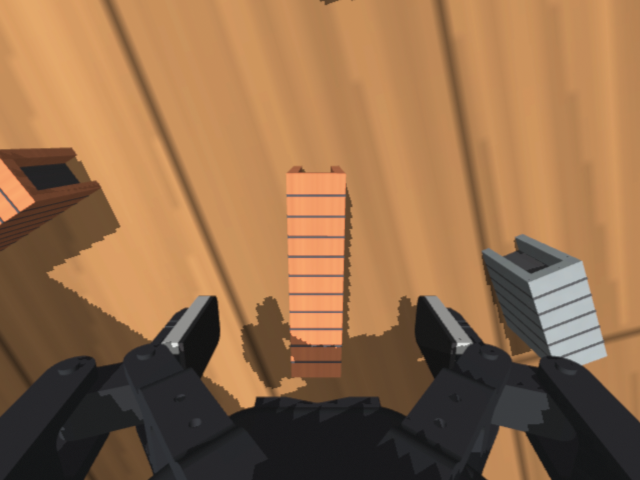

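The strip is centred between the fingers at column 317. Closing now.

```bash
python3 -m handwheel '[{"delta_pos":[0,0,1],"rotation":[0,0,0]},{"delta_pos":[0,0,0],"rotation":[0,0,0]},{"delta_pos":[0,0,0],"rotation":[0,0,0]},{"delta_pos":[0,0,0],"rotation":[0,0,0]},{"delta_pos":[0,0,0],"rotation":[0,0,0]},{"delta_pos":[0,0,0],"rotation":[0,0,0]},{"delta_pos":[0,0,0],"rotation":[0,0,0]},{"delta_pos":[0,0,0],"rotation":[0,0,0]},{"delta_pos":[0,0,0],"rotation":[0,0,0]},{"delta_pos":[0,0,0],"rotation":[0,0,0]}]' 15 60
python3 - <<'E'
from h import *
s=r.get_state();im=r.camera("wrist")[:,:,::-1];cv2.imwrite("pics/e_w.png",im)
print(s["time_s"],s["tcp_pos"],wristxy(pose(s)),s["force"],s["width"])
E
```

```text
time_s: 3.08
tcp_pos: [0.4854, -0.2076, 0.0266]
ee_rot: [-0.0, 0.805, 0.593, -0.0]
force: [-0.0, 0.1, -0.4]
width: 0.0149
3.0833 [ 0.48544368 -0.20755343  0.02657748] 72.80440142534725 [-0.00950357  0.11334134 -0.41746539] 0.014914995877969678
```

View pics/e_w.png

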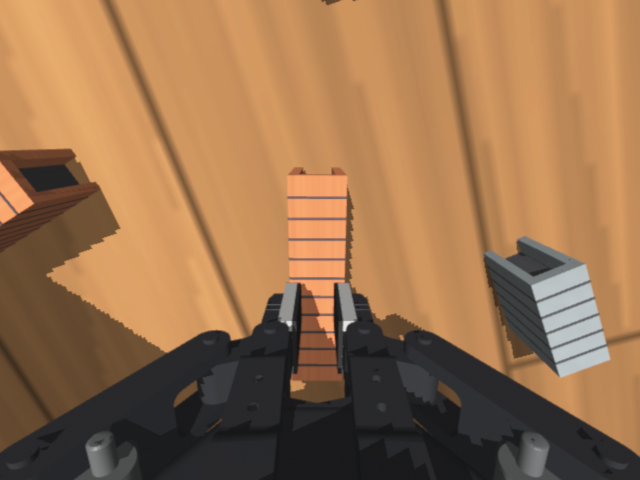

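```bash
python3 - <<'E'
from h import *
im=cv2.imread("pics/e_w.png")
cv2.imwrite("pics/e_z.png",cv2.resize(im[250:400,220:420],None,fx=4,fy=4,interpolation=cv2.INTER_NEAREST))
im=r.camera("side")[:,:,::-1]
cv2.imwrite("pics/e_side.png",im)
cv2.imwrite("pics/e_sz.png",cv2.resize(im[100:260,260:460],None,fx=3.5,fy=3.5,interpolation=cv2.INTER_NEAREST))
E
```

```text
(no output)
```

View pics/e_z.png

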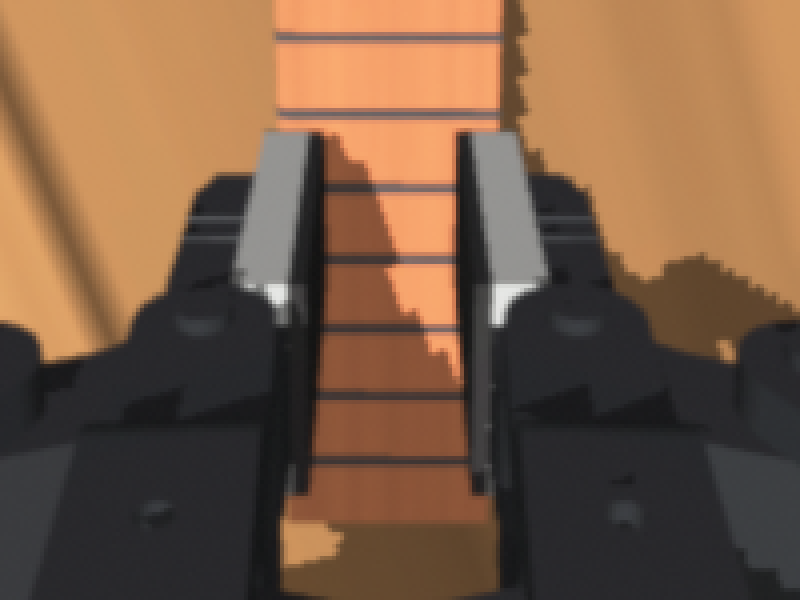

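View pics/e_sz.png

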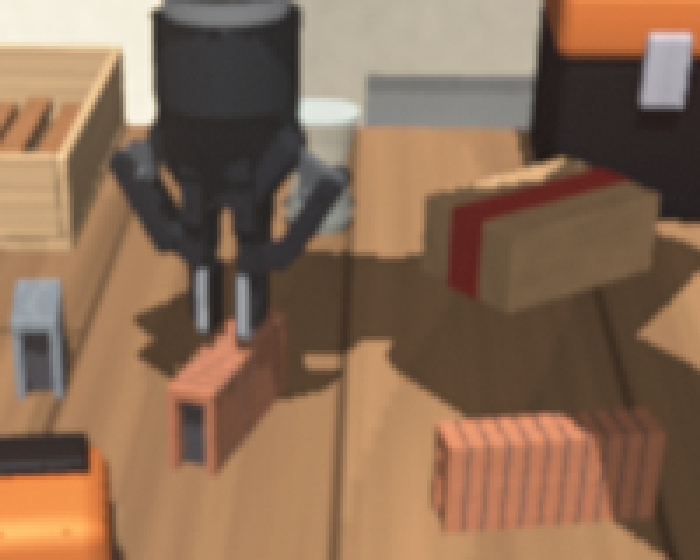

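The fingers closed above the strip, not on it, so the real height doesn't match the reported TCP z. I'll check which of the two is off.

```bash
python3 - <<'E'
from h import *
s=r.get_state();C=cam("wrist",s);T=pose(s)
print("tcp",s["tcp_pos"],s["joints"])
i=r.camera_info("wrist");K=i["K"];Tc=np.linalg.inv(i["T_tool_cam"])
for z in (-.03,-.02,-.01,0,.01):
  p=[]
  for y in (-.0075,.0075):
    X=Tc@np.array([.011,y,z,1]);u=K@X[:3];p.append((u[:2]/u[2]).round(1))
  print(z,p)
# predicted strip top corners at far end for several heights using e_w pose: width
P=ray([(288,175),(347,175)],C,.05);print("width at z.05:",np.linalg.norm(P[0]-P[1]))
Cs=cam("side");
for z in (.027,.04,.05,.06,.07): print(z,proj([*s["tcp_pos"][:2],z],Cs))
E
```

```text
tcp [ 0.48542894 -0.20755106  0.02657498] [-4.92231346e-01  5.54953471e-01  1.83521617e+00 -7.30177702e-07
  7.51458505e-01 -1.92105620e-01]
-0.03 [array([302.1, 273.8]), array([334. , 273.7])]
-0.02 [array([303. , 266.1]), array([333.1, 266.1])]
-0.01 [array([303.7, 259.3]), array([332.2, 259.2])]
0 [array([304.4, 253.1]), array([331.4, 253.1])]
0.01 [array([305. , 247.6]), array([330.7, 247.6])]
width at z.05: 0.026563362674897922
0.027 [[325.05738437 208.7400218 ]]
0.04 [[324.98683619 202.80481359]]
0.05 [[324.93180825 198.17532032]]
0.06 [[324.87610596 193.48909529]]
0.07 [[324.81971687 188.74508925]]
```

Both cameras agree: the finger ends are about 40 mm behind the reported TCP. In the wrist view the tip is at row 283, which gives tool z ≈ -0.040, and the side view puts it near z 0.064. I'll trust the images, open the jaws and go lower in stages, watching the force.

```bash
python3 -m handwheel '[{"delta_pos":[0,0,0],"rotation":[0,0,0]},{"delta_pos":[0,0,0],"rotation":[0,0,0]},{"delta_pos":[0,0,0],"rotation":[0,0,0]},{"delta_pos":[0,0,0],"rotation":[0,0,0]},{"delta_pos":[0,0,0],"rotation":[0,0,0]},{"delta_pos":[0,0,5],"rotation":[0,0,0]},{"delta_pos":[0,0,8],"rotation":[0,0,0]},{"delta_pos":[0,0,8],"rotation":[0,0,0]},{"delta_pos":[0,0,2],"rotation":[0,0,0]},{"delta_pos":[0,0,0],"rotation":[0,0,0]}]' 70 60
python3 - <<'E'
from h import *
s=r.get_state();im=r.camera("wrist")[:,:,::-1];cv2.imwrite("pics/f_w.png",im)
im=r.camera("side")[:,:,::-1]
cv2.imwrite("pics/f_sz.png",cv2.resize(im[100:260,260:460],None,fx=3.5,fy=3.5,interpolation=cv2.INTER_NEAREST))
print(s["time_s"],s["tcp_pos"],wristxy(pose(s)),s["force"],s["width"])
E
```

```text
time_s: 4.02
tcp_pos: [0.4849, -0.2072, 0.0025]
ee_rot: [-0.001, 0.805, 0.593, -0.0]
force: [-0.3, 0.2, 0.3]
width: 0.0701
4.0167 [ 0.4848517  -0.20723815  0.00248358] 72.80280934562903 [-0.2682678   0.24253264  0.30942498] 0.070087908993825
```

View pics/f_w.png

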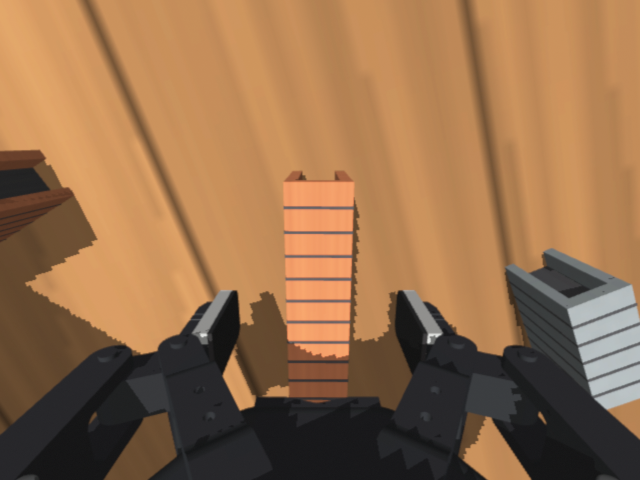

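View pics/f_sz.png

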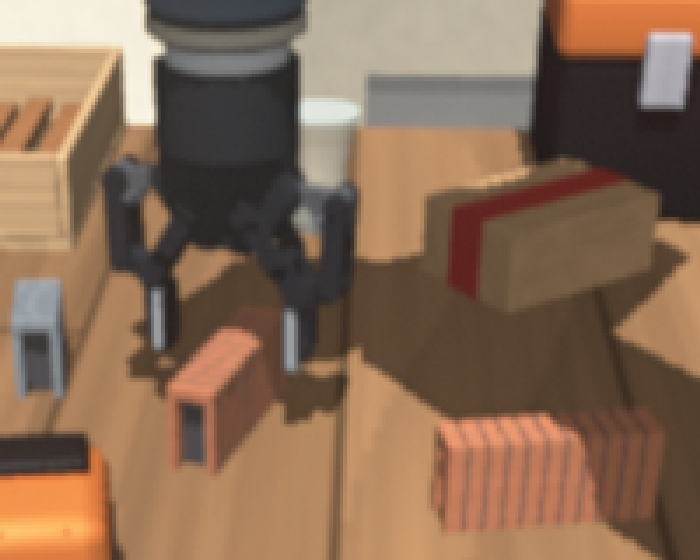

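```bash
python3 -m handwheel '[{"delta_pos":[0,0,5],"rotation":[0,0,0]},{"delta_pos":[0,0,5],"rotation":[0,0,0]},{"delta_pos":[0,0,0],"rotation":[0,0,0]},{"delta_pos":[0,0,0],"rotation":[0,0,0]}]' 70 60
python3 -m handwheel '[{"delta_pos":[0,0,0],"rotation":[0,0,0]},{"delta_pos":[0,0,0],"rotation":[0,0,0]},{"delta_pos":[0,0,0],"rotation":[0,0,0]},{"delta_pos":[0,0,0],"rotation":[0,0,0]},{"delta_pos":[0,0,0],"rotation":[0,0,0]},{"delta_pos":[0,0,0],"rotation":[0,0,0]},{"delta_pos":[0,0,0],"rotation":[0,0,0]}]' 15 60
python3 - <<'E'
from h import *
s=r.get_state();im=r.camera("wrist")[:,:,::-1];cv2.imwrite("pics/g_w.png",im)
im=r.camera("side")[:,:,::-1]
cv2.imwrite("pics/g_sz.png",cv2.resize(im[100:260,260:460],None,fx=3.5,fy=3.5,interpolation=cv2.INTER_NEAREST))
print(s["time_s"],s["tcp_pos"],wristxy(pose(s)),s["force"],s["width"])
E
```

```text
time_s: 4.45
tcp_pos: [0.4852, -0.2074, -0.0068]
ee_rot: [-0.0, 0.805, 0.593, -0.0]
force: [0.2, -0.1, 0.1]
width: 0.0699
time_s: 5.03
tcp_pos: [0.4856, -0.2076, -0.0061]
ee_rot: [0.0, 0.805, 0.593, 0.0]
force: [-1.2, 0.4, 5.6]
width: 0.0259
5.0333 [ 0.48557992 -0.20764255 -0.00606974] 72.80491345987936 [-1.22212636  0.37813623  5.55105121] 0.025870124243697775
```

View pics/g_w.png

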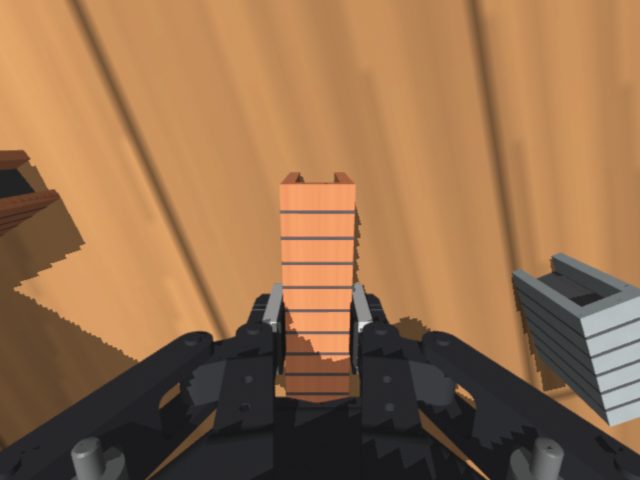

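View pics/g_sz.png

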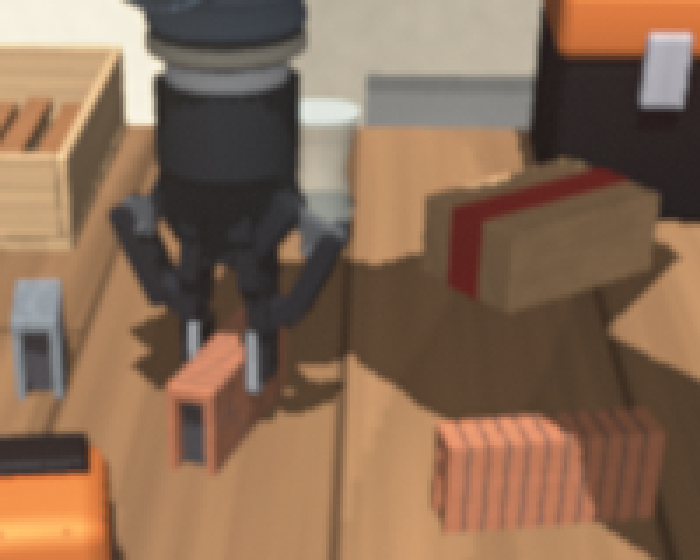

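```bash
python3 - <<'E'
from h import *
s=r.get_state();T=pose(s);Cs=cam("side");Cw=cam("wrist",s)
for z in (-.05,-.04,-.035,-.03,-.02):
  for y in (-.0135,.0135):
    X=(T@np.array([.011,y,z,1]))[:3]
    p=proj(X,Cs)[0];w=proj(X,Cw)[0]
    print(z,y,"worldz %.3f"%X[2],"sidezoom",((p-[260,100])*3.5).round(0),"wrist",w.round(0))
E
```

```text
-0.05 -0.0135 worldz 0.044 sidezoom [242. 366.] wrist [286. 292.]
-0.05 0.0135 worldz 0.044 sidezoom [197. 358.] wrist [351. 292.]
-0.04 -0.0135 worldz 0.034 sidezoom [243. 382.] wrist [288. 282.]
-0.04 0.0135 worldz 0.034 sidezoom [198. 374.] wrist [349. 282.]
-0.035 -0.0135 worldz 0.029 sidezoom [243. 390.] wrist [288. 278.]
-0.035 0.0135 worldz 0.029 sidezoom [198. 382.] wrist [348. 278.]
-0.03 -0.0135 worldz 0.024 sidezoom [243. 398.] wrist [289. 274.]
-0.03 0.0135 worldz 0.024 sidezoom [198. 390.] wrist [347. 274.]
-0.02 -0.0135 worldz 0.014 sidezoom [243. 414.] wrist [291. 266.]
-0.02 0.0135 worldz 0.014 sidezoom [198. 406.] wrist [345. 266.]
```

Gripped: width 25.9 mm, finger ends at about z 0.03. Lifting now.

```bash
python3 -m handwheel '[{"delta_pos":[0,0,-6],"rotation":[0,0,0]},{"delta_pos":[0,0,-15],"rotation":[0,0,0]},{"delta_pos":[0,0,-25],"rotation":[0,0,0]},{"delta_pos":[0,0,-30],"rotation":[0,0,0]},{"delta_pos":[0,0,-30],"rotation":[0,0,0]},{"delta_pos":[0,0,-20],"rotation":[0,0,0]},{"delta_pos":[0,0,-8],"rotation":[0,0,0]},{"delta_pos":[0,0,0],"rotation":[0,0,0]}]' 15 60
python3 - <<'E'
from h import *
s=r.get_state()
print(s["time_s"],s["tcp_pos"],wristxy(pose(s)),s["force"],s["width"])
plan(pose(s),down([.5337,.1156,.127],99.07))
E
```

```text
time_s: 5.8
tcp_pos: [0.4862, -0.2079, 0.1292]
ee_rot: [0.001, 0.805, 0.593, 0.001]
force: [0.3, -0.1, -1.4]
width: 0.0254
5.8 [ 0.4861607  -0.20792142  0.12917067] 72.80660332592174 [ 0.30646817 -0.09399402 -1.36635036] 0.025415879233413367
in start axes mm [323.1 -50.2   1.8] rot [  0.16   0.07 -26.26]
in end axes mm [312.   97.9   2.2] | screw total mm [328.9  24.7   2.1]
```

```bash
python3 -m handwheel '[{"delta_pos":[13,1,0],"rotation":[0,0,-1.1]},{"delta_pos":[27.4,2.1,0],"rotation":[0,0,-2.2]},{"delta_pos":[32,2.4,0],"rotation":[0,0,-2.5]},{"delta_pos":[32,2.4,0],"rotation":[0,0,-2.5]},{"delta_pos":[32,2.4,0],"rotation":[0,0,-2.5]},{"delta_pos":[32,2.4,0],"rotation":[0,0,-2.5]},{"delta_pos":[32,2.4,0],"rotation":[0,0,-2.5]},{"delta_pos":[32,2.4,0],"rotation":[0,0,-2.5]},{"delta_pos":[32,2.4,0],"rotation":[0,0,-2.5]},{"delta_pos":[32,2.4,0],"rotation":[0,0,-2.5]}]'
python3 -m handwheel '[{"delta_pos":[20,1.8,0],"rotation":[0,0,-1.8]},{"delta_pos":[12,1,0],"rotation":[0,0,-1]},{"delta_pos":[0,0,0],"rotation":[0,0,0]},{"delta_pos":[0,0,0],"rotation":[0,0,0]}]'
python3 - <<'E'
from h import *
import pickle
s=r.get_state();im=r.camera("wrist")[:,:,::-1];cv2.imwrite("pics/i_w.png",im);pickle.dump(s,open("i.pkl","wb"))
print(s["time_s"],s["tcp_pos"],wristxy(pose(s)),s["force"],s["width"],s["qd"].round(3))
plan(pose(s),down([.5337,.1156,.127],99.07))
im=r.camera("top")[:,:,::-1];cv2.imwrite("pics/i_t.png",im)
E
```

```text
time_s: 6.63
tcp_pos: [0.5406, 0.0845, 0.1255]
ee_rot: [-0.001, 0.667, 0.745, -0.001]
force: [0.0, -0.1, -0.8]
width: 0.0258
time_s: 6.97
tcp_pos: [0.5401, 0.1145, 0.1265]
ee_rot: [-0.001, 0.65, 0.76, -0.001]
force: [-0.0, -0.8, -2.1]
width: 0.0258
6.9667 [0.5400728  0.11449775 0.12646096] 98.93819395638181 [-0.01990175 -0.81267775 -2.07816662] 0.02583915388609202 [-0.03  -0.009 -0.002 -0.002  0.004 -0.002]
in start axes mm [ 2.1 -6.1 -0.5] rot [-0.11  0.01 -0.13]
in end axes mm [ 2.1 -6.1 -0.5] | screw total mm [ 2.1 -6.1 -0.5]
```

View pics/i_w.png

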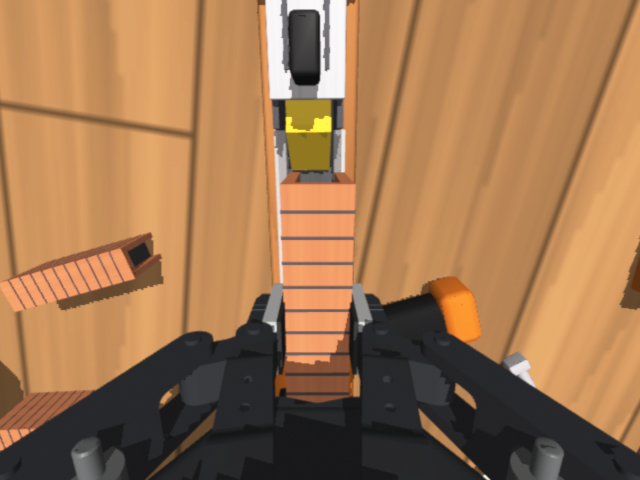

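View pics/i_t.png

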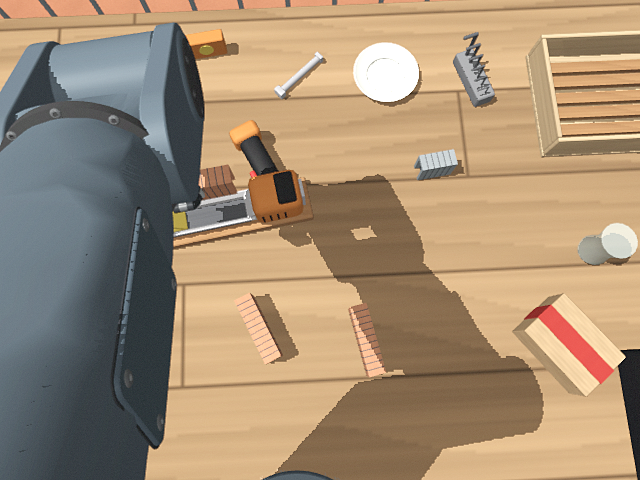

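Wrist view: the rail's near edge is at row 98 (columns 271–345), the follower is at (308,140), and the strip's far end is at row 180. I'll zoom in to measure.

```bash
python3 - <<'E'
from h import *
im=cv2.imread("pics/i_w.png")
cv2.imwrite("pics/i_z.png",cv2.resize(im[0:195,240:380],None,fx=3,fy=3,interpolation=cv2.INTER_NEAREST))
E
```

```text
(no output)
```

View pics/i_z.png

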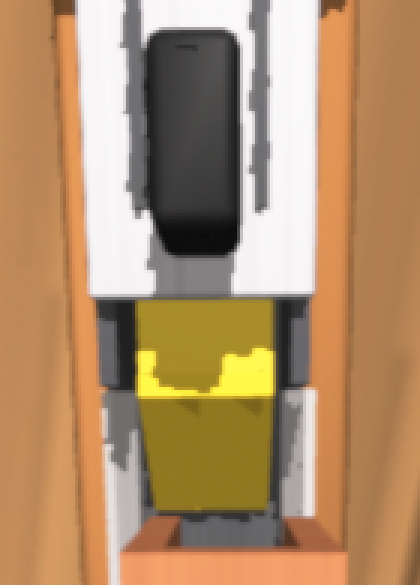

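```bash
python3 - <<'E'
from h import *
import pickle
s=pickle.load(open("i.pkl","rb"));C=cam("wrist",s)
f=lambda p,z:ray(np.array(p)/3+[239.5,-.5],C,z)
R=f([(91,296),(315,296),(318,0),(76,0)],.084);print(R.round(4),np.linalg.norm(R[0]-R[1]))
a=(R[0]+R[1])/2;b=(R[2]+R[3])/2;d=b-a;print("yaw",np.degrees(np.arctan2(d[1],d[0])),np.degrees([np.arctan2(*(R[2]-R[1])[1::-1]),np.arctan2(*(R[3]-R[0])[1::-1])]))
th=np.radians(99.1);u=np.array([np.cos(th),np.sin(th)]);v=np.array([-u[1],u[0]])
fb=f([(153,512),(268,512)],.029).mean(0);fb2=f([(153,512),(268,512)],.034).mean(0)
print("rail near mid",a,"fol face",fb,fb2)
t0=np.array([.5337,.1156])
for n,p in (("rail",a),("railfar",b),("fol",fb),("fol34",fb2),("folridge",f([(138,397),(275,397)],.069).mean(0))):print(n,((p[:2]-t0)@u).round(4),((p[:2]-t0)@v).round(4))
# held strip
zt=.05+.1265+.0061
S=f([(121,551),(347,551)],zt);print("strip end",S,np.linalg.norm(S[0]-S[1]));m=S.mean(0)[:2];tc=s["tcp_pos"][:2]
print("end rel tcp",((m-tc)@u).round(4),((m-tc)@v).round(4))
E
```

```text
[[0.496  0.2046 0.084 ]
 [0.5406 0.2116 0.084 ]
 [0.5321 0.2622 0.084 ]
 [0.4873 0.2552 0.084 ]] 0.04520349427420644
yaw 99.65865201137 [99.60065199 99.7166222 ]
rail near mid [0.51830931 0.20809222 0.084     ] fol face [0.525573  0.1611813 0.029    ] [0.52562626 0.16161693 0.034     ]
rail 0.0938 0.0006
railfar 0.1451 0.0011
fol 0.0463 0.0008
fol34 0.0467 0.0007
folridge 0.0747 0.0005
strip end [[0.51738215 0.16841823 0.1826    ]
 [0.54389472 0.1725716  0.1826    ]] 0.026835927935297748
end rel tcp 0.0568 0.0005
```

```bash
python3 - <<'E'
from h import *
s=r.get_state();plan(pose(s),down([.5333,.1162,.05],99.3))
E
```

```text
in start axes mm [ 3.8 -6.6 77. ] rot [-0.06  0.01 -0.46]
in end axes mm [ 3.8 -6.7 77. ] | screw total mm [ 3.8 -6.6 77. ]
```

```bash
python3 -m handwheel '[{"delta_pos":[1.9,-3.3,0],"rotation":[0,0,-0.4]},{"delta_pos":[1.9,-3.3,0],"rotation":[0,0,0]},{"delta_pos":[0,0,10],"rotation":[0,0,0]},{"delta_pos":[0,0,20],"rotation":[0,0,0]},{"delta_pos":[0,0,20],"rotation":[0,0,0]},{"delta_pos":[0,0,18],"rotation":[0,0,0]},{"delta_pos":[0,0,8],"rotation":[0,0,0]},{"delta_pos":[0,0,0],"rotation":[0,0,0]},{"delta_pos":[0,0,0],"rotation":[0,0,0]}]'
python3 - <<'E'
from h import *
import pickle
s=r.get_state();im=r.camera("wrist")[:,:,::-1];cv2.imwrite("pics/j_w.png",im);pickle.dump(s,open("j.pkl","wb"))
print(s["time_s"],s["tcp_pos"],wristxy(pose(s)),s["force"],s["width"])
plan(pose(s),down([.5333,.1162,.05],99.3))
im=r.camera("side")[:,:,::-1];cv2.imwrite("pics/j_s.png",cv2.resize(im[180:400,170:390],None,fx=2.7,fy=2.7,interpolation=cv2.INTER_NEAREST))
E
```

```text
time_s: 7.82
tcp_pos: [0.5336, 0.117, 0.0516]
ee_rot: [-0.0, 0.648, 0.762, -0.0]
force: [0.5, -0.2, -1.4]
width: 0.0258
7.8167 [0.53364578 0.11696446 0.05162665] 99.28914913917227 [ 0.48893117 -0.23833405 -1.41560433] 0.025796300314627183
in start axes mm [-0.7 -0.5  1.6] rot [-0.02  0.   -0.01]
in end axes mm [-0.7 -0.5  1.6] | screw total mm [-0.7 -0.5  1.6]
```

View pics/j_w.png

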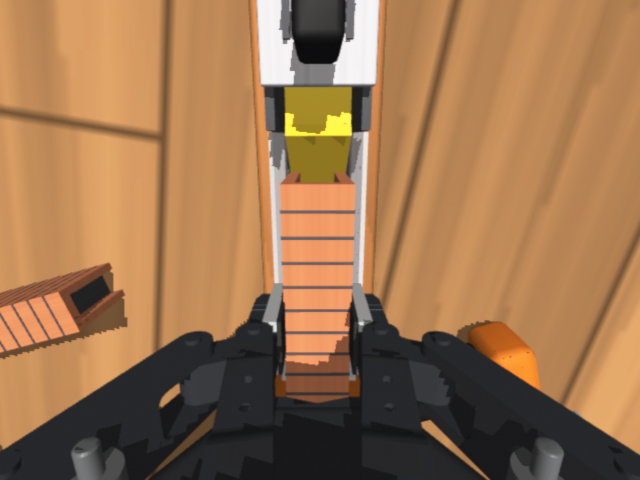

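View pics/j_s.png

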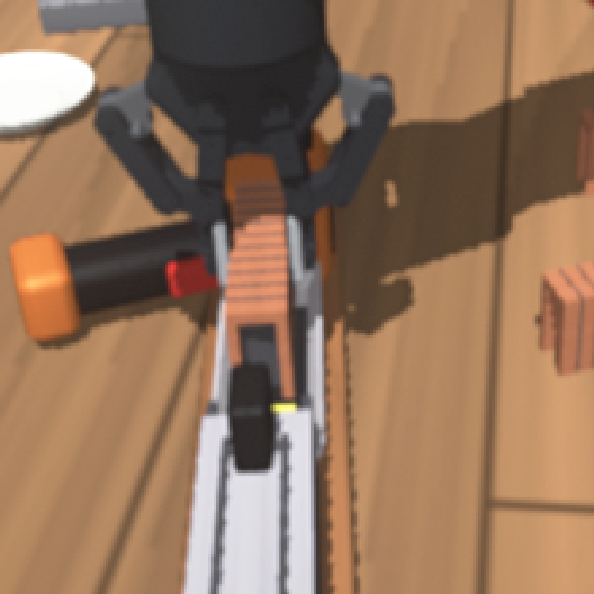

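The strip is centred over the channel: strip mid column 318, rail mid column 318.5. Lowering in small steps, watching the force.

```bash
python3 -m handwheel '[{"delta_pos":[-0.7,-0.3,3],"rotation":[0,0,0]},{"delta_pos":[0,0,3],"rotation":[0,0,0]},{"delta_pos":[0,0,3],"rotation":[0,0,0]},{"delta_pos":[0,0,3],"rotation":[0,0,0]},{"delta_pos":[0,0,2],"rotation":[0,0,0]},{"delta_pos":[0,0,2],"rotation":[0,0,0]},{"delta_pos":[0,0,0],"rotation":[0,0,0]}]'
python3 -m handwheel '[{"delta_pos":[0,0,2],"rotation":[0,0,0]},{"delta_pos":[0,0,2],"rotation":[0,0,0]},{"delta_pos":[0,0,2],"rotation":[0,0,0]},{"delta_pos":[0,0,0],"rotation":[0,0,0]}]'
python3 - <<'E'
from h import *
s=r.get_state();im=r.camera("wrist")[:,:,::-1];cv2.imwrite("pics/k_w.png",im)
print(s["time_s"],s["tcp_pos"],wristxy(pose(s)),s["force"],s["moment"],s["width"])
E
```

```text
time_s: 8.5
tcp_pos: [0.5334, 0.1163, 0.0353]
ee_rot: [-0.0, 0.647, 0.762, -0.0]
force: [0.3, -0.9, -0.6]
width: 0.0262
time_s: 8.83
tcp_pos: [0.5334, 0.1163, 0.0293]
ee_rot: [-0.0, 0.647, 0.762, -0.0]
force: [1.2, -1.4, -0.6]
width: 0.0259
8.8333 [0.53340437 0.11632316 0.02927354] 99.29943065325239 [ 1.21411341 -1.4074778  -0.64330819] [-0.20795649 -0.19958817 -0.04921026] 0.02590502220813531
```

View pics/k_w.png

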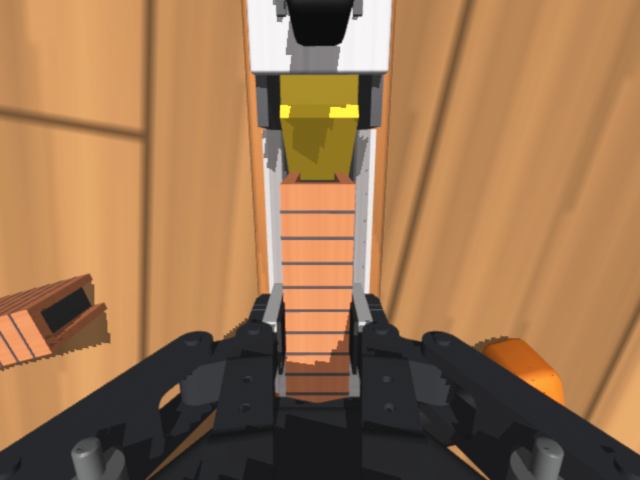

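```bash
python3 -m handwheel '[{"delta_pos":[0,0,2],"rotation":[0,0,0]},{"delta_pos":[0,0,2],"rotation":[0,0,0]},{"delta_pos":[0,0,2],"rotation":[0,0,0]},{"delta_pos":[0,0,2],"rotation":[0,0,0]},{"delta_pos":[0,0,0],"rotation":[0,0,0]}]'
python3 -m handwheel '[{"delta_pos":[0,0,1],"rotation":[0,0,0]},{"delta_pos":[0,0,1],"rotation":[0,0,0]},{"delta_pos":[0,0,0.5],"rotation":[0,0,0]},{"delta_pos":[0,0,0],"rotation":[0,0,0]}]'
```

```text
time_s: 9.3
tcp_pos: [0.5331, 0.1163, 0.021]
ee_rot: [-0.0, 0.647, 0.762, -0.0]
force: [1.0, -1.5, -2.3]
width: 0.0256
time_s: 9.63
tcp_pos: [0.5333, 0.1163, 0.0189]
ee_rot: [-0.0, 0.647, 0.762, -0.0]
force: [0.7, -2.0, -1.6]
width: 0.0257
```

```bash
python3 -m handwheel '[{"delta_pos":[0,0,0.7],"rotation":[0,0,0]},{"delta_pos":[0,0,0.7],"rotation":[0,0,0]},{"delta_pos":[0,0,0],"rotation":[0,0,0]}]'
python3 -m handwheel '[{"delta_pos":[0,0,0.7],"rotation":[0,0,0]},{"delta_pos":[0,0,0],"rotation":[0,0,0]}]'
python3 - <<'E'
from h import *
s=r.get_state();im=r.camera("wrist")[:,:,::-1];cv2.imwrite("pics/l_w.png",im)
print(s["time_s"],s["tcp_pos"],wristxy(pose(s)),s["force"],s["moment"],s["width"])
E
```

```text
time_s: 9.88
tcp_pos: [0.5335, 0.1164, 0.018]
ee_rot: [0.0, 0.647, 0.762, 0.0]
force: [-2.1, -2.5, 3.4]
width: 0.0258
time_s: 10.05
tcp_pos: [0.5335, 0.1164, 0.0179]
ee_rot: [0.0, 0.647, 0.762, 0.0]
force: [-5.3, -3.5, 13.3]
width: 0.0256
10.05 [0.53350239 0.11636019 0.01790493] 99.307230621782 [-5.31656017 -3.47595903 13.32540109] [-0.4578983   0.84043248  0.02702667] 0.025648566458344433
```

View pics/l_w.png

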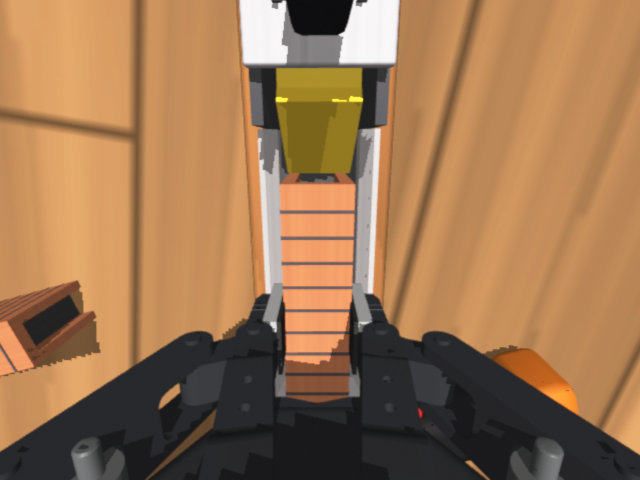

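There is firm contact with the bottom at TCP z 0.018, exactly the expected seated height. Easing off slightly, then releasing and rising.

```bash
python3 -m handwheel '[{"delta_pos":[0,0,-0.6],"rotation":[0,0,0]},{"delta_pos":[0,0,0],"rotation":[0,0,0]}]'
python3 -m handwheel '[{"delta_pos":[0,0,0],"rotation":[0,0,0]},{"delta_pos":[0,0,0],"rotation":[0,0,0]},{"delta_pos":[0,0,0],"rotation":[0,0,0]},{"delta_pos":[0,0,0],"rotation":[0,0,0]},{"delta_pos":[0,0,0],"rotation":[0,0,0]}]' 50
python3 -m handwheel '[{"delta_pos":[0,0,-10],"rotation":[0,0,0]},{"delta_pos":[0,0,-20],"rotation":[0,0,0]},{"delta_pos":[0,0,-30],"rotation":[0,0,0]},{"delta_pos":[0,0,-35],"rotation":[0,0,0]},{"delta_pos":[0,0,-35],"rotation":[0,0,0]},{"delta_pos":[0,0,-20],"rotation":[0,0,0]},{"delta_pos":[0,0,0],"rotation":[0,0,0]},{"delta_pos":[0,0,0],"rotation":[0,0,0]}]' 50
python3 - <<'E'
from h import *
import pickle
s=r.get_state();im=r.camera("wrist")[:,:,::-1];cv2.imwrite("pics/m_w.png",im);pickle.dump(s,open("m.pkl","wb"))
print(s["time_s"],s["tcp_pos"],wristxy(pose(s)),s["force"],s["width"])
im=r.camera("side")[:,:,::-1];cv2.imwrite("pics/m_s.png",cv2.resize(im[180:400,170:390],None,fx=2.7,fy=2.7,interpolation=cv2.INTER_NEAREST))
E
```

```text
time_s: 10.27
tcp_pos: [0.5335, 0.1164, 0.0179]
ee_rot: [0.0, 0.647, 0.762, 0.0]
force: [-2.4, -2.7, 6.7]
width: 0.026
time_s: 10.68
tcp_pos: [0.5334, 0.1164, 0.0175]
ee_rot: [-0.0, 0.647, 0.762, -0.0]
force: [-0.1, 0.4, -0.0]
width: 0.0499
time_s: 11.35
tcp_pos: [0.5339, 0.1165, 0.169]
ee_rot: [0.001, 0.647, 0.762, 0.001]
force: [0.2, 1.2, 0.4]
width: 0.0499
11.35 [0.53387269 0.11647043 0.16903039] 99.30799977907719 [0.15929934 1.21466789 0.37588689] 0.04991246293037141
```

View pics/m_w.png

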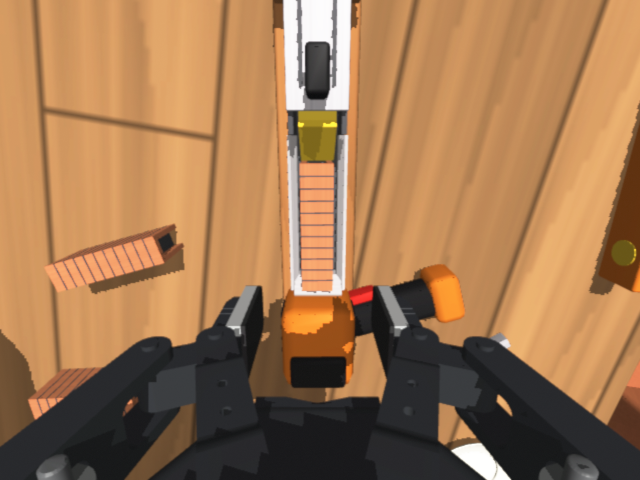

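View pics/m_s.png

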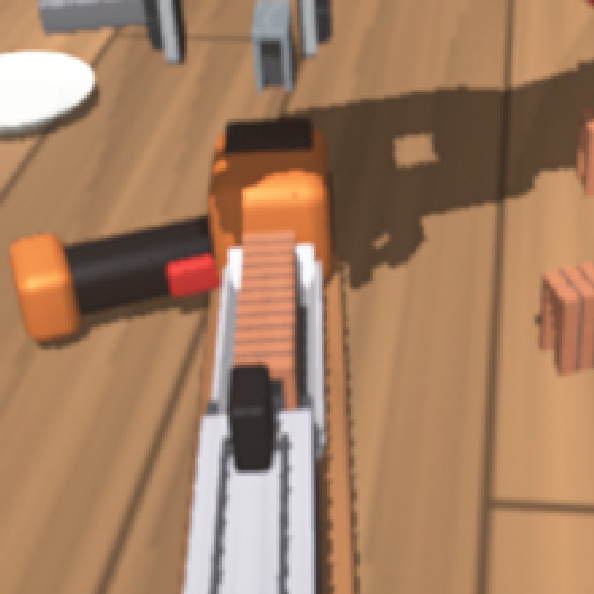

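Released: the strip lies between the stop (row 291) and the follower (row 163). I'll check its height and level by size, and locate the tab.

```bash
python3 - <<'E'
from h import *
import pickle
im=cv2.imread("pics/m_w.png")
cv2.imwrite("pics/m_z.png",cv2.resize(im[30:300,270:365],None,fx=2.2*1,fy=2.2,interpolation=cv2.INTER_NEAREST))
cv2.imwrite("pics/m_z1.png",cv2.resize(im[150:300,280:355],None,fx=4,fy=4,interpolation=cv2.INTER_NEAREST))
cv2.imwrite("pics/m_z2.png",cv2.resize(im[30:115,275:360],None,fx=6,fy=6,interpolation=cv2.INTER_NEAREST))
E
```

```text
(no output)
```

View pics/m_z1.png

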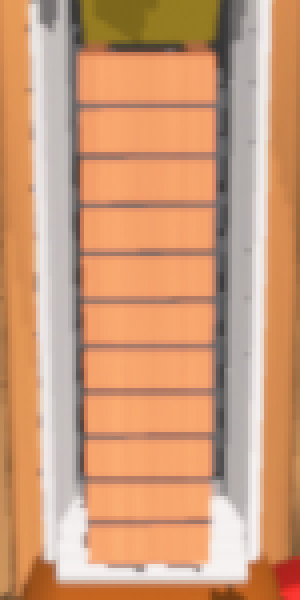

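View pics/m_z2.png

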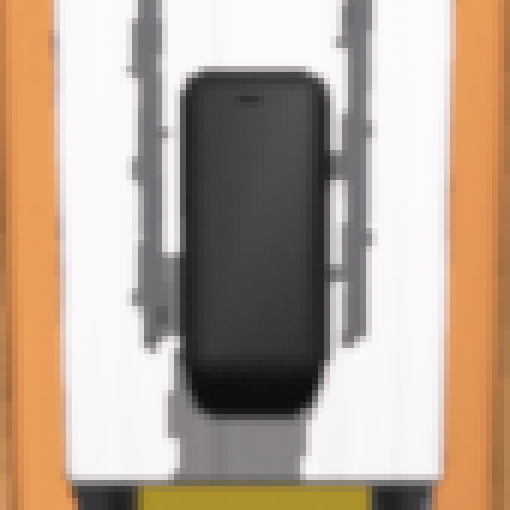

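```bash
python3 - <<'E'
from h import *
import pickle
s=pickle.load(open("m.pkl","rb"));C=cam("wrist",s)
f=lambda p,z:ray(np.array(p)/4+[279.5,149.5],C,z)
P=f([(78,54),(217,54),(209,563),(89,563)],.074)
d=(P[0]+P[1]-P[2]-P[3])/2;print("strip",P.mean(0),np.linalg.norm(d[:2]),np.linalg.norm(P[0]-P[1]),np.linalg.norm(P[2]-P[3]),np.degrees(np.arctan2(d[1],d[0])))
g=lambda p,z:ray(np.array(p)/6+[274.5,29.5],C,z)
P=g([(183,70),(329,70),(327,362),(186,362)],.118);d=(P[0]+P[1]-P[2]-P[3])/2;print("tab",P.mean(0),np.linalg.norm(d[:2]),np.linalg.norm(P[0]-P[1]),np.degrees(np.arctan2(d[1],d[0])))
R=g([(67,480),(443,480)],.084);print("rail",R.mean(0),np.linalg.norm(R[0]-R[1]))
th=np.radians(99.3);u=np.array([np.cos(th),np.sin(th)]);v=np.array([-u[1],u[0]])
t0=np.array([.5337,.1156])+.0007*u
for n,p in (("tab",P.mean(0)),("tabfar",(P[0]+P[1])/2),("rail",R.mean(0))):print(n,(p[:2]-t0)@u,(p[:2]-t0)@v)
tb=P.mean(0)[:2]
s=r.get_state();print(s["tcp_pos"])
plan(pose(s),down([*(tb+.05*u),.169],99.3))
E
```

```text
strip [0.53287327 0.11545401 0.074     ] 0.10999877554752961 0.027500078632062993 0.026551407902709184 99.39740373259163
tab [0.51461319 0.22996076 0.118     ] 0.026972371818796793 0.014648188832943828 99.37384438816271
rail [0.51812819 0.20805586 0.084     ] 0.04572931332159535
tab 0.11524207498085866 0.0003547951625131394
tabfar 0.12872824968946292 0.0003721765277705138
rail 0.09305705423072498 0.0004259149351209543
[0.53281539 0.11627526 0.16686307]
in start axes mm [165.1   0.4  -2.1] rot [-0.08 -0.    0.  ]
in end axes mm [165.1   0.4  -2.1] | screw total mm [165.1   0.4  -2.1]
```

Seated strip: length 110.0 mm, widths 27.5 and 26.6 mm at its known top height, so it is flat and centred. Now I'll close the fingers, move behind the tab and lower.

```bash
python3 -m handwheel '[{"delta_pos":[10,0,0],"rotation":[0,0,0]},{"delta_pos":[25,0,0],"rotation":[0,0,0]},{"delta_pos":[32,0,0],"rotation":[0,0,0]},{"delta_pos":[35,0,0],"rotation":[0,0,0]},{"delta_pos":[32,0,0],"rotation":[0,0,0]},{"delta_pos":[21,0,0],"rotation":[0,0,0]},{"delta_pos":[10,0,0],"rotation":[0,0,0]},{"delta_pos":[0,0,0],"rotation":[0,0,0]},{"delta_pos":[0,0,0],"rotation":[0,0,0]}]' 0 30
python3 - <<'E'
from h import *
s=r.get_state();print(s["time_s"],s["tcp_pos"],s["width"]);plan(pose(s),down([*(np.array([.5146,.2300])+.05*np.array([-.1625,.987])),.060],99.35))
E
```

```text
time_s: 12.2
tcp_pos: [0.5064, 0.279, 0.1669]
ee_rot: [-0.0, 0.647, 0.762, -0.001]
force: [-0.2, -0.1, 0.2]
width: -0.0002
12.2 [0.50639068 0.27895576 0.16688373] -0.000236924860837465
in start axes mm [  0.4   0.3 106.9] rot [-0.07  0.03 -0.  ]
in end axes mm [4.000e-01 1.000e-01 1.069e+02] | screw total mm [  0.4   0.2 106.9]
```

```bash
python3 -m handwheel '[{"delta_pos":[0,0,10],"rotation":[0,0,0]},{"delta_pos":[0,0,20],"rotation":[0,0,0]},{"delta_pos":[0,0,25],"rotation":[0,0,0]},{"delta_pos":[0,0,20],"rotation":[0,0,0]},{"delta_pos":[0,0,15],"rotation":[0,0,0]},{"delta_pos":[0,0,8],"rotation":[0,0,0]},{"delta_pos":[0,0,4],"rotation":[0,0,0]},{"delta_pos":[0,0,0],"rotation":[0,0,0]},{"delta_pos":[0,0,0],"rotation":[0,0,0]}]'
python3 - <<'E'
from h import *
s=r.get_state();im=r.camera("wrist")[:,:,::-1];cv2.imwrite("pics/n_w.png",im)
print(s["time_s"],s["tcp_pos"],s["force"],s["width"])
im=r.camera("side")[:,:,::-1];cv2.imwrite("pics/n_s.png",cv2.resize(im[180:480,130:430],None,fx=2,fy=2,interpolation=cv2.INTER_NEAREST))
E
```

```text
time_s: 12.95
tcp_pos: [0.5072, 0.279, 0.0661]
ee_rot: [0.0, 0.648, 0.762, 0.0]
force: [0.6, 0.2, -0.3]
width: 0.0003
12.95 [0.50719798 0.27899246 0.06614239] [ 0.55489313  0.1949515  -0.26179385] 0.000336602392943401
```

View pics/n_w.png

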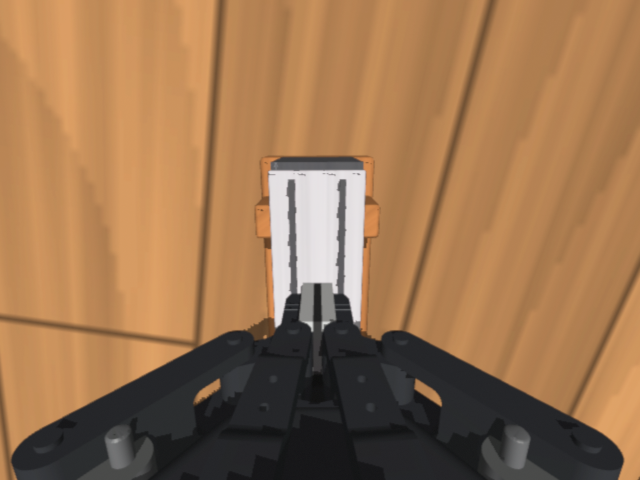

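View pics/n_s.png

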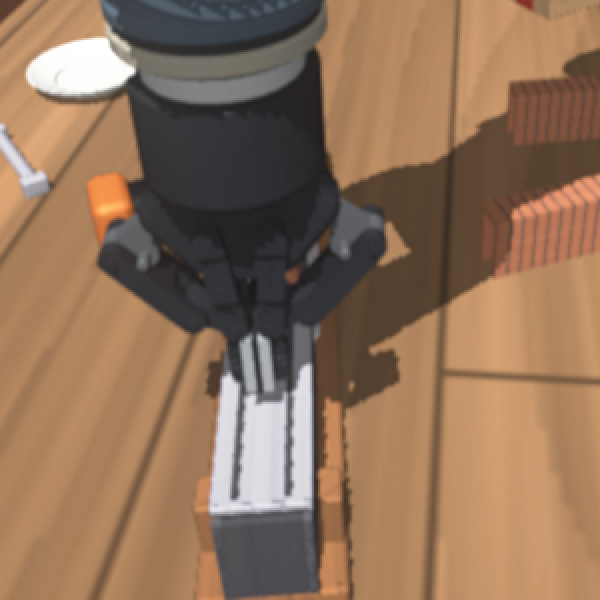

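The closed fingers stand behind the tab, over the rail's centre line, with the tip at about z 0.10. Pushing along tool -x.

```bash
python3 -m handwheel '[{"delta_pos":[-6,0,2],"rotation":[0,0,0]},{"delta_pos":[-8,0,2],"rotation":[0,0,0]},{"delta_pos":[-6,0,0],"rotation":[0,0,0]},{"delta_pos":[-4,0,0],"rotation":[0,0,0]},{"delta_pos":[-5,0,0],"rotation":[0,0,0]},{"delta_pos":[-7,0,0],"rotation":[0,0,0]},{"delta_pos":[-8,0,0],"rotation":[0,0,0]}]'
python3 -m handwheel '[{"delta_pos":[-10,0,0],"rotation":[0,0,0]},{"delta_pos":[-12,0,0],"rotation":[0,0,0]},{"delta_pos":[-12,0,0],"rotation":[0,0,0]},{"delta_pos":[-12,0,0],"rotation":[0,0,0]},{"delta_pos":[-10,0,0],"rotation":[0,0,0]},{"delta_pos":[-8,0,0],"rotation":[0,0,0]},{"delta_pos":[-6,0,0],"rotation":[0,0,0]},{"delta_pos":[-4,0,0],"rotation":[0,0,0]},{"delta_pos":[0,0,0],"rotation":[0,0,0]}]'
python3 - <<'E'
from h import *
s=r.get_state();im=r.camera("wrist")[:,:,::-1];cv2.imwrite("pics/o_w.png",im)
p=s["tcp_pos"];u=np.array([-.1625,.9867]);t0=np.array([.5337,.1156])+.0007*u
print(s["time_s"],p,s["force"],"x",(p[:2]-t0)@u,(p[:2]-t0)@[-u[1],u[0]])
im=r.camera("side")[:,:,::-1];cv2.imwrite("pics/o_s.png",cv2.resize(im[180:480,130:430],None,fx=2,fy=2,interpolation=cv2.INTER_NEAREST))
E
```

```text
time_s: 13.63
tcp_pos: [0.5139, 0.2353, 0.0616]
ee_rot: [-0.0, 0.647, 0.762, 0.0]
force: [0.6, 1.9, -0.1]
width: 0.0003
time_s: 14.38
tcp_pos: [0.526, 0.162, 0.0617]
ee_rot: [0.0, 0.648, 0.762, -0.0]
force: [0.6, 0.3, -0.4]
width: 0.0001
14.3833 [0.52598472 0.16198425 0.06165964] [ 0.63063359  0.26182344 -0.42427665] x 0.046321085505115156 7.522681431418869e-05
```

View pics/o_w.png

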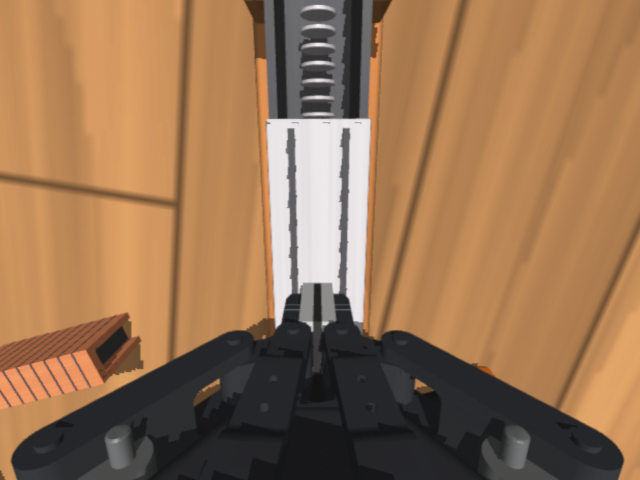

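View pics/o_s.png

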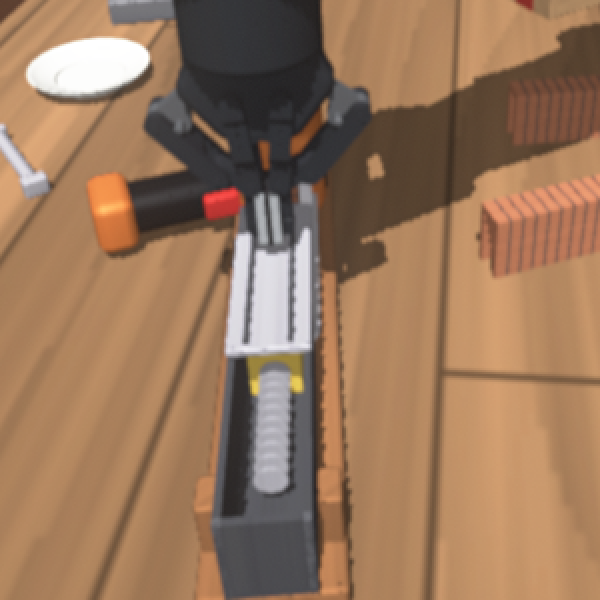

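The rail slides cleanly; about 64 mm remain.

```bash
python3 -m handwheel '[{"delta_pos":[-5,0,0],"rotation":[0,0,0]},{"delta_pos":[-9,0,0],"rotation":[0,0,0]},{"delta_pos":[-10,0,0],"rotation":[0,0,0]},{"delta_pos":[-10,0,0],"rotation":[0,0,0]},{"delta_pos":[-8,0,0],"rotation":[0,0,0]},{"delta_pos":[-6,0,0],"rotation":[0,0,0]},{"delta_pos":[-4,0,0],"rotation":[0,0,0]},{"delta_pos":[-3,0,0],"rotation":[0,0,0]},{"delta_pos":[0,0,0],"rotation":[0,0,0]}]'
python3 -m handwheel '[{"delta_pos":[-2,0,0],"rotation":[0,0,0]},{"delta_pos":[-2,0,0],"rotation":[0,0,0]},{"delta_pos":[-1,0,0],"rotation":[0,0,0]}]'
python3 -m handwheel '[{"delta_pos":[-1,0,0],"rotation":[0,0,0]},{"delta_pos":[-1,0,0],"rotation":[0,0,0]},{"delta_pos":[0,0,0],"rotation":[0,0,0]}]'
```

```text
time_s: 15.23
tcp_pos: [0.5348, 0.1078, 0.0616]
ee_rot: [0.0, 0.648, 0.762, -0.0]
force: [1.0, -0.1, 0.2]
width: 0.0003
time_s: 15.48
tcp_pos: [0.5354, 0.1035, 0.0615]
ee_rot: [-0.0, 0.647, 0.762, -0.0]
force: [-0.9, 1.4, 0.8]
width: 0.0003
time_s: 15.73
tcp_pos: [0.5357, 0.1015, 0.0615]
ee_rot: [-0.0, 0.647, 0.762, -0.0]
force: [-1.3, 0.2, 0.8]
width: -0.0004
```

```bash
python3 -m handwheel '[{"delta_pos":[-1,0,0],"rotation":[0,0,0]},{"delta_pos":[-1,0,0],"rotation":[0,0,0]}]'
python3 -m handwheel '[{"delta_pos":[-1,0,0],"rotation":[0,0,0]},{"delta_pos":[-1,0,0],"rotation":[0,0,0]}]'
python3 -m handwheel '[{"delta_pos":[-1,0,0],"rotation":[0,0,0]},{"delta_pos":[0,0,0],"rotation":[0,0,0]}]'
```

```text
time_s: 15.9
tcp_pos: [0.5359, 0.1005, 0.0615]
ee_rot: [-0.001, 0.648, 0.762, 0.0]
force: [-2.6, 15.2, 0.4]
width: -0.0001
time_s: 16.07
tcp_pos: [0.5359, 0.1003, 0.0616]
ee_rot: [-0.002, 0.648, 0.762, 0.001]
force: [-4.0, 29.7, -0.6]
width: 0.0003
time_s: 16.23
tcp_pos: [0.5359, 0.1003, 0.0615]
ee_rot: [-0.002, 0.648, 0.762, 0.002]
force: [-3.9, 30.2, 0.5]
width: 0.0001
```

There is a hard stop at 30 N with the TCP at stapler x ≈ -0.016, against an expected -0.018. Backing off and looking.

```bash
python3 -m handwheel '[{"delta_pos":[3,0,0],"rotation":[0,0,0]},{"delta_pos":[5,0,0],"rotation":[0,0,0]},{"delta_pos":[12,0,0],"rotation":[0,0,0]},{"delta_pos":[10,0,0],"rotation":[0,0,0]},{"delta_pos":[0,0,-15],"rotation":[0,0,0]},{"delta_pos":[0,0,-30],"rotation":[0,0,0]},{"delta_pos":[0,0,-35],"rotation":[0,0,0]},{"delta_pos":[0,0,-25],"rotation":[0,0,0]},{"delta_pos":[0,0,0],"rotation":[0,0,0]},{"delta_pos":[0,0,0],"rotation":[0,0,0]}]'
python3 - <<'E'
from h import *
import pickle
s=r.get_state();im=r.camera("wrist")[:,:,::-1];cv2.imwrite("pics/p_w.png",im);pickle.dump(s,open("p.pkl","wb"))
print(s["time_s"],s["tcp_pos"],s["force"])
cv2.imwrite("pics/p_s.png",r.camera("side")[:,:,::-1])
E
```

```text
time_s: 17.07
tcp_pos: [0.5323, 0.1269, 0.1677]
ee_rot: [0.001, 0.647, 0.762, 0.001]
force: [-1.2, -0.0, -1.0]
width: -0.0003
17.0667 [0.53229307 0.12685098 0.16768929] [-1.17952132 -0.00803813 -1.02424639]
```

View pics/p_w.png

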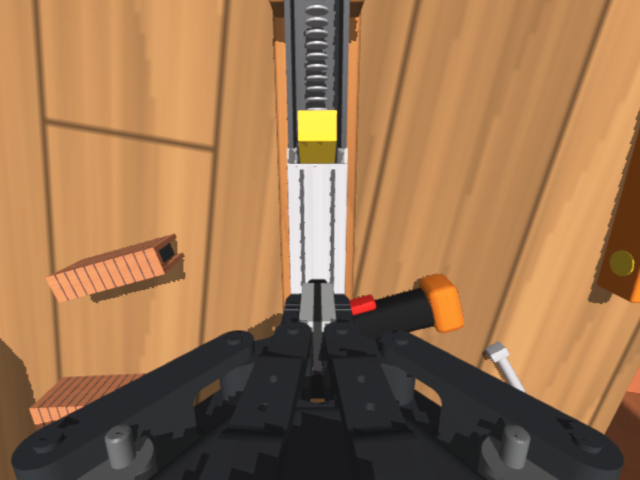

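View pics/p_s.png

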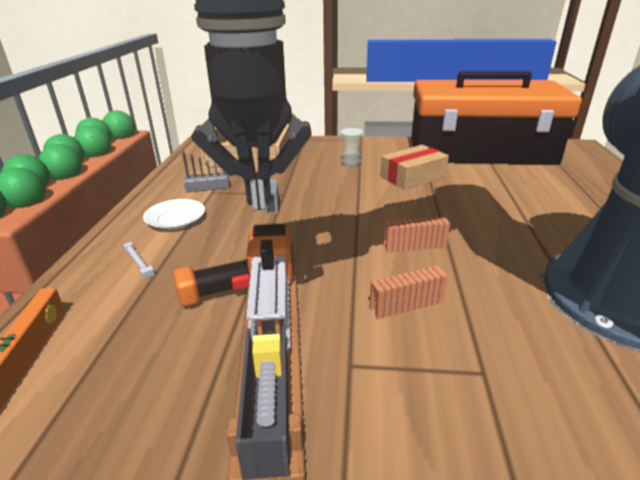

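```bash
python3 -m handwheel '[{"delta_pos":[15,0,-5],"rotation":[0,0,0]},{"delta_pos":[30,0,-5],"rotation":[0,0,0]},{"delta_pos":[30,0,-5],"rotation":[0,0,0]},{"delta_pos":[30,0,-5],"rotation":[0,0,0]},{"delta_pos":[30,0,0],"rotation":[0,0,0]},{"delta_pos":[15,0,0],"rotation":[0,0,0]},{"delta_pos":[0,0,0],"rotation":[0,0,0]},{"delta_pos":[0,0,0],"rotation":[0,0,0]}]'
python3 - <<'E'
from h import *
import pickle
u=np.array([-.1625,.9867]);t0=np.array([.5337,.1156])+.0007*u
C=cam("wrist",pickle.load(open("p.pkl","rb")))
P=ray([(288,163),(347,163)],C,.084);print("rail end x",(P.mean(0)[:2]-t0)@u,np.linalg.norm(P[0]-P[1]))
cv2.imwrite("pics/q_t.png",r.camera("top")[:,:,::-1])
im=cv2.imread("pics/p_s.png");cv2.imwrite("pics/q_s.png",cv2.resize(im[210:400,180:340],None,fx=3.1,fy=3.1,interpolation=cv2.INTER_NEAREST))
E
```

```text
time_s: 17.83
tcp_pos: [0.5068, 0.2745, 0.1851]
ee_rot: [-0.0, 0.647, 0.763, -0.001]
force: [0.1, -0.2, -0.4]
width: 0.0
rail end x 0.06550557727892845 0.04473788253392251
```

View pics/q_t.png

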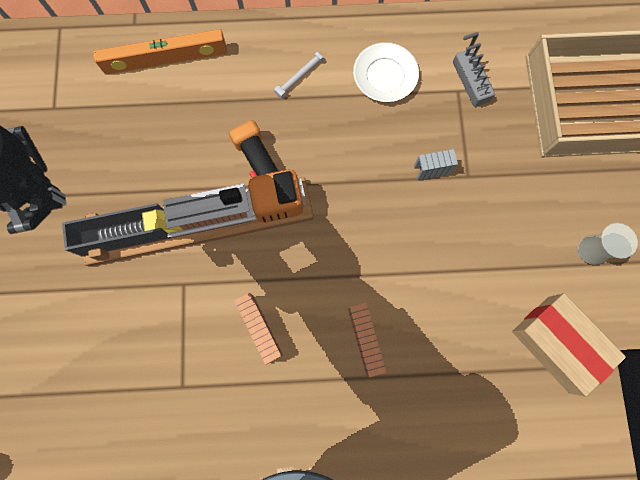

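View pics/q_s.png

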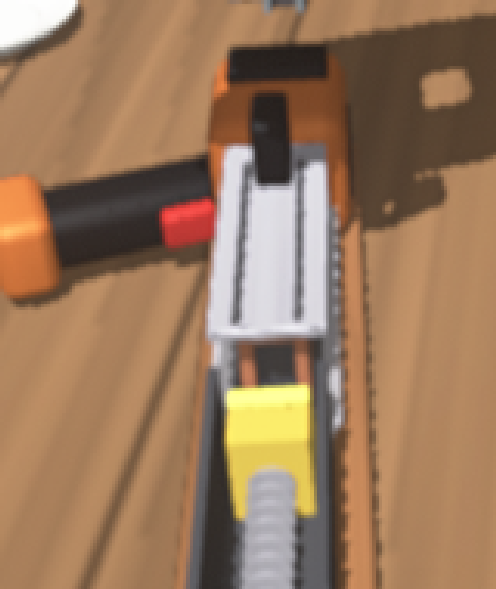

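The rail end is at stapler x = 65.5 mm, where shut is 65. The tab is up against the housing, the strip lies under the rail, the grey strip is unmoved at (437,163), and the arm is clear. Handing in.

```bash
python3 -c "
from rig import r
print(r.job_done(), r.get_state()['time_s'])"
```

```text
the job is handed in; nothing more can be done
the job is handed in; nothing more can be done
```

I loaded the rightmost copper strip into the stapler, slid the cover rail shut by its tab, backed the arm off and handed the job in at about 18 s.

**First grasp:** my first attempt to grip the strip closed just above it without touching it. The images showed the finger ends about 36–40 mm behind the reported tool point, contrary to the description. I worked from the images after that.

**Strip:**
- After release it measured 110.0 mm long and about 27 mm wide at the height of a seated strip's top, level and centred.
- It touched bottom at the expected depth. That press peaked at about 13 N along z, a little over the 10 N you gave.

**Cover rail:**
- It stopped hard at about 30 N of finger push.
- Its end measured x = 65.5 mm in the stapler's frame, against 65 mm for fully shut. The fingers stopped about 2 mm short of where I expected, which is within the tool-offset uncertainty.

**Rest of the scene:** in the last top picture the short grey strip and the look-alikes were where they started, and the robot was touching nothing.

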